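# Clamp the flask and lower it into the heating bath

### The arm

A 7-joint arm with a two-finger parallel gripper is mounted at the origin on the work surface. World frame = base frame: x ahead of the robot, y to its left, z up, the work surface at z = 0. Lengths are in m, angles in rad, forces in N, time in s.
With the tool pointing down it reaches from about 0.425 to 0.875 m from the base axis. Payload 4.7 kg.
Tool frame: the origin (TCP) lies midway between the tips of the shut fingers; the grasp point (between the pads) lies 19 mm behind it (ctrl.grip_point_offset is the distance from the TCP to the grasp point, in m); z points along the fingers, y is the line along which they close (so a half turn about z gives the same grasp; the last joint's range is limited). The gripper opens to 87 mm and grips with 3 to 60 N. Pads are 19 mm wide; open, the fingers measure 117 mm over their backs; the gripper's body (75 mm by 190 mm) begins 51 mm behind the grasp point.
Start: joints at [1.201, 0.321, -0.07, 1.45, 0.023, 1.371, -0.057], TCP at [0.243, -0.603, 0.186] pointing down, gripper open.
Joint ranges: [-2.86, 2.86], [-0.3, 2.09], [-1.38, 1.24], [0.06, 2.45], [-1.56, 4.7], [0.09, 2.05], [-2.69, 2.69]. Speed limits (rad/s): [2.57, 2.57, 3.14, 3.14, 3.14, 3.14, 3.14].

### API

Orientations are given as a rotation vector (axis times angle).
In Python, from bench import ctrl gives the robot as it stands. The module is installed in compiled form; this text tells all that it offers.
- The arm moves only by the shell command python3 -m handwheel 'ROWS' [OPENING] [FORCE]. ROWS is JSON, a list of rows, each an object of numbers: "x", "y", "z": the shift along the tool's x, y, z in m; "wx", "wy", "wz": the turn, a rotation vector about the tool's x, y, z in degrees. A call has 1 to 10 rows; each row is the pose to reach, as a shift and turn from the pose commanded when the call began, along the tool's axes at that moment; what a row does not reach only later rows make up. A row lasts 1/12 s, in which the tool goes at most 41.7 mm and 7.16 degrees, less where a joint would pass 70% of its speed; a pose out of reach is approached as far as the arm can. A call with a gripper value outside its range is refused whole. OPENING is the finger opening in m, from 0 to 0.087, set as the call begins (- or left out, the last holds). The fingers move at their own pace and stop on an object; FORCE is the grip in N (left out, the last holds). Time passes only in rows, so rows that repeat a pose let the fingers close. It gives the time, the measured TCP pose, the force, the opening and the grip force at its end, in the units of the state.
- ctrl.get_state(): the state, without advancing time (a new reading comes with each control period).
- ctrl.get_image(name): name is "scene" or "top"; returns a dict with "image" (420x560x3 uint8, red, green, blue), "K" (3x3 intrinsics, pixels), "world_to_cam" (4x4, takes a point from world to camera coordinates). Camera axes: x right, y down, z forward; pixel columns grow to the right and rows downward; lengths in m; the calibration is good to about 2 mm. A picture is of the moment at which its call begins. There is no depth.
- ctrl.close_job(): hands the job in; it is judged then, once.
The state is a dict: "time": time; "joint_positions": joint angles; "qd": joint speeds; "joint_torque": joint torques, N m; "position": TCP position; "tool_rot": TCP orientation; "ft_force": force on the tool from outside, world axes, zero at the start; "torque": the same for the moment, N m; "grip_width": opening from 0.0 (shut) to 1.0 (fully open); "grip_force": force on a finger pad.
Only numpy, scipy, OpenCV 4.12 (cv2) and the standard library are available. Lean on these libraries where they do the work, as an engineer would, in place of code of your own. Each camera call takes 0.05 s, during which the arm holds its last target. There are 200 camera calls.

### The job

On the rotary evaporator, first flip the orange cam lever of the flask clamp down over its high point until it snaps closed, so that the flask cannot slip off. Then press the orange release button in the grip of the lift lever and, keeping it pressed, ease the lever fully down so that the flask goes into the heating bath, without letting it drop. Let go so that the button springs out and the lever stays locked down, and leave the other things on the bench where they stand.

Things in the scene. Friction and masses are not known exactly. Their poses are not given: they have to be found in the camera images.
- rotavap: White rotary evaporator, fixed. Origin on the bench under its 130 x 130 x 180 mm lift column; z up; front is -x. On its +y side the heating bath (230 mm across, 105 tall) and, above it, the 130 mm flask on a tube from the drive head on the column, tilted 25 degrees; on its -y side a glass condenser up to 830 mm. Column and head reach to x = -65 mm, base and bath to -130.
- lever_pivot (a point): Pivot of the lift lever: x = -92, y = 0, z = 115 mm in the rotavap's frame; axes as the rotavap. The lever turns about the rotavap's y axis and sticks out to its -x: raised it points 44 degrees above the horizontal, fully down 10.5 degrees below it.
- lever_grip (a point): Point on the centre line of the lever's round black grip (27 mm thick), beside the release button, 220 mm from lever_pivot; moves with the lever. The grip runs from 75 mm before to 37 mm beyond it. Axes: -x along the lever away from the pivot, y as the rotavap's y.
- lift_lever (a joint): Lift lever angle, rad: 0 raised, 0.952 fully down at its stop. It lowers the head and flask by 100 mm. A toothed quadrant locks it, both ways, in steps of 0.136 rad unless the button is in; then it takes 3 to 5 N at the grip to hold it up, and if let go with the button in it drops.
- release_button (a joint): Travel of the orange button, m: 0 out, 0.007 fully in; the lever is free from 0.005 on. 19 mm across, on the rotavap's +y side of the grip, its end 21.5 mm from the grip's centre line, pressed towards -y. A squeeze across button and grip presses it: 35 mm wide with the button out, 28 with it in. Spring: 4 N to start, 8 N fully in.
- clamp_pivot (a point): Hinge of the flask clamp's cam lever, on the front of the grey collar (62 mm across) at the flask's neck; goes down with the head. Axes as the rotavap. In these axes the hinge axis is along (0, -0.906, 0.423), and the lever points along f cos a + u sin a, with f = (-1, 0, 0), u = (0, 0.423, 0.906), a = 0.873 rad - joint flask_clamp.
- clamp_tip (a point): Point on the middle line of the clamp's orange lever, 50 mm from clamp_pivot. The lever is 62 mm long from the pivot, 18 mm wide along its hinge axis and 8 mm (at the very tip 12 mm) thick. Open it points up and forward from the collar, closed down and forward.
- flask_clamp (a joint): Angle of the clamp's cam lever, rad: 0 fully open, 1.57 closed. Pushing the lever down takes up to about 7 N at clamp_tip until the high point at 1.07 rad; let go before it, the lever springs back open, beyond it the spring snaps it closed.
- beaker: Bystander: glass beaker, 72 mm across, 95 mm tall; origin at the centre of its underside. Leave it alone.
- conical_flask: Bystander: stoppered conical glass flask, 82 mm across, 132 mm tall; origin at the centre of its underside. Leave it alone.
- red_cap_bottle: Bystander: clear bottle with a red cap, 60 mm across, 170 mm tall; origin at the centre of its underside. Leave it alone.
- amber_bottle: Bystander: amber bottle with a black cap, 64 mm across, 140 mm tall; origin at the centre of its underside. Leave it alone.
- spare_flask: Bystander: spare round flask standing in a cork ring 110 mm across, 156 mm tall; origin at the centre of its underside. Leave it alone.
- tube_rack: Bystander: wooden test-tube rack with tubes, 60 x 200 x 108 mm (x, y, z); origin at the centre of its underside. Leave it alone.
- stopper: Bystander: small cork, 34 mm across, 26 mm tall; origin at the centre of its underside. Leave it alone.

How it is judged:
By the outcome, as a careful person would: the job done as asked, in the order asked, and still so for the second after the job is handed in, with the robot touching nothing.
It also fails if it takes over 51 s, if anything falls off the work surface, if the arm or the gripper's body presses on something with over 40 N, if the wrist force passes 120 N, or if a joint passes its speed limit or range.

## Working session

There is one attempt and no reset: what is moved stays moved. The work goes in short steps, Python scripts to look and compute and a shell command to move; the robot and the scene stay as the last step left them, time stands still between calls to the robot, and variables do not carry over. Pictures are saved under pics/ and viewed, at most 10 in all, crops included, and the job is handed in when it is done.

```bash
mkdir -p pics; python3 - <<'E'
from bench import ctrl
import cv2,numpy as np
for n in("scene","top"):
    d=ctrl.get_image(n); cv2.imwrite(f"pics/{n}0.png",d["image"][:,:,::-1]); np.savez(f"{n}0.npz",**d)
    print(n,d["K"].tolist(),np.round(d["world_to_cam"],4).tolist())
print(ctrl.get_state())
E
```

```text
scene [[483.89709212982865, 0.0, 284.35006885847883], [0.0, 483.89709212982865, 212.63183432029732], [0.0, 0.0, 1.0]] [[0.8527, 0.5224, 0.0018, -0.3912], [0.3588, -0.5831, -0.7289, -0.1119], [-0.3797, 0.6221, -0.6847, 1.6837], [0.0, 0.0, 0.0, 1.0]]
top [[417.9859927485108, 0.0, 280.5620349156848], [0.0, 417.9859927485108, 209.0524426544373], [0.0, 0.0, 1.0]] [[-0.1052, -0.9944, -0.0027, -0.0392], [-0.972, 0.1034, -0.2111, 0.5595], [0.2102, -0.0196, -0.9775, 1.3123], [0.0, 0.0, 0.0, 1.0]]
{'time': 0.1, 'joint_positions': array([ 1.20107582,  0.32174132, -0.07009108,  1.45154063,  0.022634  ,
        1.37083264, -0.05689196]), 'qd': array([-4.12013725e-04, -1.00647403e-03, -1.04933794e-04, -1.73520846e-03,
       -8.54966035e-05,  4.93911482e-04,  9.51557764e-04]), 'joint_torque': array([-4.39770056e-04, -4.92572021e+01, -4.05920399e-01, -3.13396990e+01,
       -6.41027489e-02,  3.94710910e-02,  5.22871176e-05]), 'position': array([ 0.24313369, -0.6022059 ,  0.18508214]), 'tool_rot': array([-3.08225960e+00, -5.98965045e-01,  7.12314341e-04]), 'ft_force': array([-0.94162755, -0.41398219,  0.35473158]), 'torque': array([-0.00417858,  0.01209508, -0.03593079]), 'grip_force': 0.0, 'grip_width': 1.0039324965779435}
```

View pics/scene0.png

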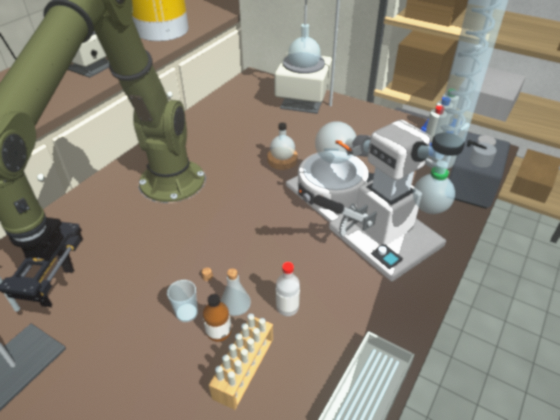

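View pics/top0.png

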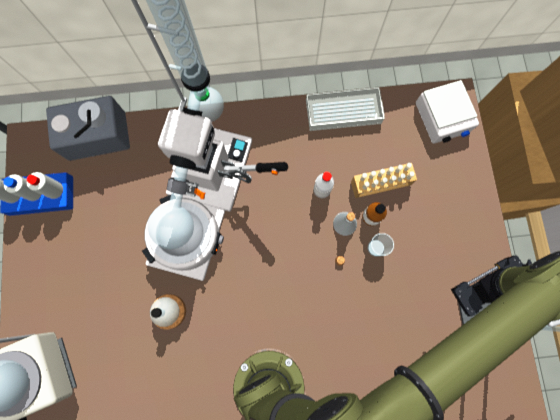

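The scene view shows the rotavap at about (370,190), its lever around (335,205) and the orange clamp at (342,146). In the top view the lever grip is at (270,168), the button at (275,172) and the clamp at (199,192). I'll zoom in on both.

```bash
python3 - <<'E'
import cv2,numpy as np
a=cv2.imread("pics/scene0.png")[110:280,270:450]; b=cv2.imread("pics/top0.png")[100:280,130:300]
a=cv2.resize(a,(400,378),interpolation=cv2.INTER_CUBIC); b=cv2.resize(b,(400,424),interpolation=cv2.INTER_CUBIC)
c=np.zeros((424,800,3),np.uint8); c[:378,:400]=a; c[:,400:]=b; cv2.imwrite("pics/zoom0.png",c)
for n in("scene","top"):
    im=cv2.imread(f"pics/{n}0.png"); h=cv2.cvtColor(im,cv2.COLOR_BGR2HSV)
    m=cv2.inRange(h,(4,150,150),(16,255,255)); k,l,s,ce=cv2.connectedComponentsWithStats(m)
    for i in range(1,k):
        if s[i,4]>4: print(n,s[i],ce[i].round(1))
E
```

```text
scene [338 141  11   9  28] [343.2 144.9]
scene [209 305  19  18 237] [218.4 314.2]
top [271 170   6   5  18] [273.8 172. ]
top [195 188  10  11  59] [199.4 193.3]
top [369 203   9   7  40] [372.7 205.6]
top [337 262   5   3   5] [339.  263.2]
top [174 297   6   6  11] [176.7 299.2]
top [180 306   4   8  20] [181.4 309.5]
top [172 315  11  13  32] [177.9 320.3]
```

View pics/zoom0.png

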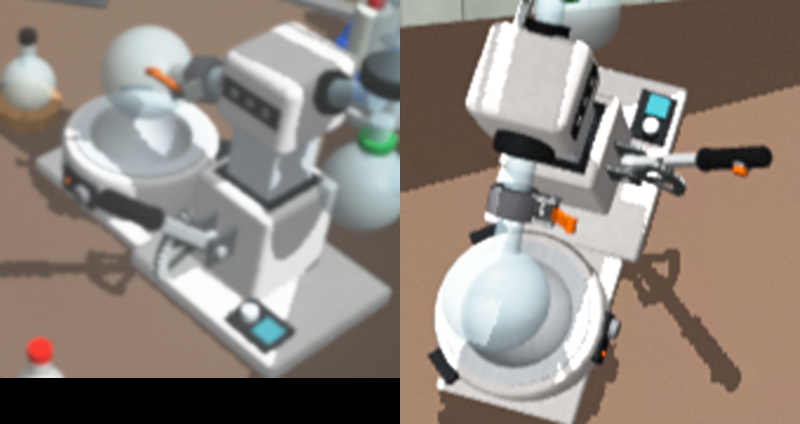

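```bash
cat > h.py <<'E'
import numpy as np,cv2
from scipy.optimize import least_squares
from scipy.spatial.transform import Rotation as R
D={n:dict(np.load(f"{n}0.npz")) for n in("scene","top")}
def proj(n,p):
    d=D[n]; c=d["world_to_cam"]@np.r_[p,1]; q=d["K"]@c[:3]; return q[:2]/q[2]
def tri(s,t):
    P=[D[n]["K"]@D[n]["world_to_cam"][:3] for n in("scene","top")]
    X=cv2.triangulatePoints(P[0],P[1],np.array(s,float),np.array(t,float)).ravel(); X=X[:3]/X[3]
    return X,proj("scene",X)-s,proj("top",X)-t
E
python3 - <<'E'
from h import *
for nm,s,t in[("end",(313.7,196.9),(288,166)),("start",(342,208),(256,167)),("clampc",(343.2,144.9),(199.4,193.3)),("clamptip",(336.6,141),(205,197)),("clampbase",(352,150.5),(195,188))]:
    X,a,b=tri(s,t); print(nm,X.round(4),a.round(1),b.round(1))
a=np.radians(44); lv=lambda d,y=0,o=0:np.array([-.092-d*np.cos(a),y,.115+d*np.sin(a)])
obs=[("scene",lv(.257),(314.5,197)),("scene",lv(.145),(342,208)),("top",lv(.257),(287.5,166)),("top",lv(.145),(256.5,167)),("top",lv(.22,.018),(273.8,172))]
W=lambda v,p:R.from_euler("z",v[2]).apply(p)+[v[0],v[1],0]
f=lambda v:np.concatenate([proj(n,W(v,p))-o for n,p,o in obs])
r=least_squares(f,[.62,.25,1.5]); print(r.x,r.fun.round(1)); v=r.x
for nm,p in(("pivot",lv(0)),("grip",lv(.22)),("end",lv(.257)),("start",lv(.145))): print(nm,W(v,p).round(4))
X=tri((336.6,141),(205,197))[0]; print("tip in rotavap",R.from_euler("z",-v[2]).apply(X-[v[0],v[1],0]).round(4))
E
```

```text
end [ 0.618  -0.1261  0.3034] [-0.  0.] [-0. -0.]
start [ 0.6554 -0.0348  0.2132] [-0.4  0.1] [-0.4 -0.4]
clampc [0.5725 0.1249 0.2868] [-0.4  0.1] [-0.4 -0.5]
clamptip [0.5574 0.1086 0.3036] [-0.9  0.3] [-0.8 -1. ]
clampbase [0.5946 0.1396 0.2669] [-0.4  0.1] [-0.4 -0.5]
[0.73549173 0.13517318 1.14199684] [ 1.7  1.1 -2.4  1.1 -3.1  0.6  2.  -0.5 -0.4  0.4]
pivot [0.6972 0.0515 0.115 ]
grip [ 0.6314 -0.0924  0.2678]
end [ 0.6204 -0.1166  0.2935]
start [ 0.6539 -0.0434  0.2157]
tip in rotavap [-0.0982  0.1509  0.3036]
```

The zoom shows the grip axis running from (256,167) to (288,166) in the top view and from (342,208) to (314,197) in the scene view. The button faces +y of the rotavap, towards the robot, and the clamp lever is open and clear. Next I'll refine using the grip's dark silhouette and the base plate, and check the bystanders near the lever's path.

```bash
cat >> h.py <<'E'
def ray(n,uv,z):
    d=D[n]; M=d["world_to_cam"]; c=-M[:3,:3].T@M[:3,3]; r=M[:3,:3].T@np.linalg.inv(d["K"])@np.r_[uv,1]; return c+r*(z-c[2])/r[2]
E
python3 - <<'E'
from h import *
C={}
for n,(x0,y0,x1,y1),t in(("top",(254,158,294,176),70),("scene",(308,188,348,220),75)):
    g=cv2.cvtColor(D[n]["image"],cv2.COLOR_RGB2GRAY); m=np.zeros_like(g); m[y0:y1,x0:x1]=(g[y0:y1,x0:x1]<t)*255
    k,l,s,ce=cv2.connectedComponentsWithStats(m); i=1+s[1:,4].argmax(); c=cv2.findContours((l==i).astype(np.uint8),0,1)[0][0]
    rr=cv2.minAreaRect(c); print(n,s[i],ce[i].round(1),rr); C[n]=ce[i]
X,a,b=tri(C["scene"],C["top"]); print("grip mid",X.round(4),a,b)
# front edge of base plate in top: corners picked, plate height ~0.03
for h in(.02,.03): print([ray("top",p,h)[:2].round(3).tolist() for p in((252,137),(234,210),(203,279),(147,263))])
for nm,p,z in(("red",(326,177),.17),("amber",(379,209),.14),("conf",(350,216),.132),("stop",(340,261),.026),("rackL",(356,182),.1),("rackR",(415,172),.1)): print(nm,ray("top",p,z)[:2].round(3))
E
```

```text
top [256 162  32  11 263] [271.3 166.6] ((271.4938049316406, 166.87530517578125), (9.08864688873291, 31.260948181152344), 87.1375961303711)
scene [308 192  35  21 267] [326.1 203.2] ((324.19683837890625, 202.7488555908203), (37.7369384765625, 9.350150108337402), 19.653823852539062)
grip mid [ 0.6338 -0.0821  0.2575] [ 0.74539548 -0.1935492 ] [0.61238642 0.6665244 ]
[[0.829, -0.026], [0.574, 0.058], [0.355, 0.177], [0.427, 0.357]]
[[0.825, -0.027], [0.572, 0.057], [0.355, 0.176], [0.425, 0.354]]
red [ 0.614 -0.245]
amber [ 0.503 -0.398]
conf [ 0.492 -0.308]
stop [ 0.366 -0.274]
rackL [ 0.607 -0.349]
rackR [ 0.62  -0.544]
```

```bash
python3 - <<'E'
from h import *
g=cv2.cvtColor(D["scene"]["image"],cv2.COLOR_RGB2GRAY); m=np.zeros_like(g); m[188:222,314:350]=(g[188:222,314:350]<75)*255
k,l,s,ce=cv2.connectedComponentsWithStats(m); i=1+s[1:,4].argmax(); print(s[i],ce[i])
sm=ce[i]
a=np.radians(44); lv=lambda d,y=0:np.array([-.092-d*np.cos(a),y,.115+d*np.sin(a)])
W=lambda v,p,yaw:R.from_euler("z",yaw).apply(p)+[v[0],v[1],0]
obs=[("scene",lv(.201),sm),("top",lv(.201),(271.6,166.7)),("top",lv(.22,.018),(273.8,172))]
for yd in(65.4,66.8,68.2):
    y=np.radians(yd); r=least_squares(lambda v:np.concatenate([proj(n,W(v,p,y))-o for n,p,o in obs]),[.7,.13])
    Xc=np.array([.5574,.1086,.3036]); 
    print(yd,r.x.round(4),r.fun.round(1),"grip",W(r.x,lv(.22),y).round(4),"piv",W(r.x,lv(0),y).round(4),"cliptip rv",R.from_euler("z",-y).apply(Xc-[*r.x,0]).round(4))
    a2=np.radians(-10.5);p=np.array([-.092-.22*np.cos(a2),0,.115+.22*np.sin(a2)]); print("grip down",W(r.x,p,y).round(4))
E
```

```text
[314 196  29  17 237] [327.97468354 203.80168776]
65.4 [0.7355 0.1339] [ 0.1  0.3 -0.2 -0.1  0.1  0.4] grip [ 0.6313 -0.0936  0.2678] piv [0.6972 0.0503 0.115 ] cliptip rv [-0.0972  0.1514  0.3036]
grip down [ 0.6072 -0.1464  0.0749]
66.8 [0.7302 0.1365] [ 0.1  0.2 -0.2 -0.1  0.2  0.3] grip [ 0.6316 -0.0936  0.2678] piv [0.6939 0.0519 0.115 ] cliptip rv [-0.0937  0.1478  0.3036]
grip down [ 0.6087 -0.1469  0.0749]
68.2 [0.7248 0.1389] [ 0.1  0.1 -0.3 -0.1  0.3  0.3] grip [ 0.6318 -0.0935  0.2678] piv [0.6906 0.0535 0.115 ] cliptip rv [-0.0903  0.1441  0.3036]
grip down [ 0.6103 -0.1474  0.0749]
```

```bash
python3 -m handwheel '[{"z":-0.04},{"z":-0.08},{"z":-0.12},{"z":-0.16},{"z":-0.2},{"z":-0.24},{"x":0.03,"y":-0.03,"z":-0.24},{"x":0.06,"y":-0.06,"z":-0.24},{"x":0.085,"y":-0.085,"z":-0.24},{"x":0.11,"y":-0.11,"z":-0.24}]' 0 20
python3 -m handwheel '[{"x":0.4,"y":-0.4,"wz":-22},{"x":0.4,"y":-0.4,"wz":-22},{"x":0.4,"y":-0.4,"wz":-22},{"x":0.4,"y":-0.4,"wz":-22},{"x":0.4,"y":-0.4,"wz":-22},{"x":0.4,"y":-0.4,"wz":-22},{"x":0.4,"y":-0.4,"wz":-22},{"x":0.4,"y":-0.4,"wz":-22},{"x":0.4,"y":-0.4,"wz":-22},{"x":0.4,"y":-0.4,"wz":-22}]'
cat >> h.py <<'E'
def to(*P,rot=None):
    from bench import ctrl
    s=ctrl.get_state(); T=R.from_rotvec(s["tool_rot"]); print("t",s["time"],"pos",s["position"].round(4),"F",s["ft_force"].round(1),"tool axes",T.as_matrix().round(3).tolist())
    for p in P: print(p,"->",T.inv().apply(np.array(p)-s["position"]).round(4))
    if rot is not None: print("turn",np.degrees((T.inv()*rot).as_rotvec()).round(1))
E
python3 -c "
from h import *
to((.5467,.1076,.42),(.5467,.1076,.325),(.5836,.0917,.238))"
```

```text
t 0.1 pos [ 0.2431 -0.6022  0.1851] F [-0.9 -0.4  0.4] tool axes [[0.927, 0.375, -0.001], [0.375, -0.927, 0.002], [-0.0, -0.002, -1.0]]
(0.5467, 0.1076, 0.42) -> [ 0.5473 -0.5449 -0.234 ]
(0.5467, 0.1076, 0.325) -> [ 0.5473 -0.5447 -0.139 ]
(0.5836, 0.0917, 0.238) -> [ 0.5756 -0.516  -0.0521]invalid input at $[0]: expected keys x, y, z, wx, wy, wz
invalid input at $[0]: expected keys x, y, z, wx, wy, wz
```

```bash
python3 -m handwheel '[{"x":0,"y":0,"z":-0.04,"wx":0,"wy":0,"wz":0},{"x":0,"y":0,"z":-0.08,"wx":0,"wy":0,"wz":0},{"x":0,"y":0,"z":-0.12,"wx":0,"wy":0,"wz":0},{"x":0,"y":0,"z":-0.16,"wx":0,"wy":0,"wz":0},{"x":0,"y":0,"z":-0.2,"wx":0,"wy":0,"wz":0},{"x":0,"y":0,"z":-0.24,"wx":0,"wy":0,"wz":0},{"x":0.03,"y":-0.03,"z":-0.24,"wx":0,"wy":0,"wz":0},{"x":0.06,"y":-0.06,"z":-0.24,"wx":0,"wy":0,"wz":0},{"x":0.085,"y":-0.085,"z":-0.24,"wx":0,"wy":0,"wz":0},{"x":0.11,"y":-0.11,"z":-0.24,"wx":0,"wy":0,"wz":0}]' 0 20
python3 -m handwheel '[{"x":0.4,"y":-0.4,"z":0,"wx":0,"wy":0,"wz":-22},{"x":0.4,"y":-0.4,"z":0,"wx":0,"wy":0,"wz":-22},{"x":0.4,"y":-0.4,"z":0,"wx":0,"wy":0,"wz":-22},{"x":0.4,"y":-0.4,"z":0,"wx":0,"wy":0,"wz":-22},{"x":0.4,"y":-0.4,"z":0,"wx":0,"wy":0,"wz":-22},{"x":0.4,"y":-0.4,"z":0,"wx":0,"wy":0,"wz":-22},{"x":0.4,"y":-0.4,"z":0,"wx":0,"wy":0,"wz":-22},{"x":0.4,"y":-0.4,"z":0,"wx":0,"wy":0,"wz":-22},{"x":0.4,"y":-0.4,"z":0,"wx":0,"wy":0,"wz":-22},{"x":0.4,"y":-0.4,"z":0,"wx":0,"wy":0,"wz":-22}]'
python3 -c "
from h import *
to((.5467,.1076,.42),(.5467,.1076,.325),(.5836,.0917,.238))"
```

```text
time: 0.93
position: [0.3051, -0.4577, 0.4258]
tool_rot: [-3.083, -0.6, -0.0]
ft_force: [0.3, -0.3, 0.0]
grip_width: 0.323
grip_force: 0.0
time: 1.77
position: [0.4672, -0.074, 0.4259]
tool_rot: [2.913, 1.176, -0.0]
ft_force: [0.7, -0.9, -0.7]
grip_width: 0.006
grip_force: 0.0
t 1.7667 pos [ 0.4672 -0.074   0.4259] F [ 0.7 -0.9 -0.7] tool axes [[0.72, 0.694, 0.0], [0.694, -0.72, -0.001], [-0.0, 0.0, -1.0]]
(0.5467, 0.1076, 0.42) -> [ 0.1833 -0.0754  0.0058]
(0.5467, 0.1076, 0.325) -> [ 0.1833 -0.0755  0.1008]
(0.5836, 0.0917, 0.238) -> [ 0.1989 -0.0385  0.1878]
```

```bash
python3 -m handwheel '[{"x":0.183,"y":-0.075,"z":0,"wx":0,"wy":0,"wz":0},{"x":0.183,"y":-0.075,"z":0,"wx":0,"wy":0,"wz":0},{"x":0.183,"y":-0.075,"z":0,"wx":0,"wy":0,"wz":0},{"x":0.183,"y":-0.075,"z":0,"wx":0,"wy":0,"wz":0},{"x":0.183,"y":-0.075,"z":0,"wx":0,"wy":0,"wz":0},{"x":0.183,"y":-0.075,"z":0.03,"wx":0,"wy":0,"wz":0},{"x":0.183,"y":-0.075,"z":0.06,"wx":0,"wy":0,"wz":0},{"x":0.183,"y":-0.075,"z":0.08,"wx":0,"wy":0,"wz":0},{"x":0.183,"y":-0.075,"z":0.09,"wx":0,"wy":0,"wz":0},{"x":0.183,"y":-0.075,"z":0.09,"wx":0,"wy":0,"wz":0}]'
python3 - <<'E'
from h import *
from bench import ctrl
to((.5836,.0917,.238))
c=np.zeros((450,800,3),np.uint8)
for k,(n,x,y) in enumerate((("scene",270,70),("top",130,110))):
    im=ctrl.get_image(n)["image"][y:y+180,x:x+160]; c[:,400*k:400*k+400]=cv2.resize(im,(400,450),interpolation=cv2.INTER_CUBIC)
cv2.imwrite("pics/z1.png",c[:,:,::-1])
E
```

```text
time: 2.6
position: [0.5454, 0.1043, 0.3335]
tool_rot: [-2.912, -1.176, 0.007]
ft_force: [-0.5, -0.6, 0.2]
grip_width: 0.005
grip_force: 0.0
t 2.6 pos [0.5454 0.1043 0.3335] F [-0.5 -0.6  0.2] tool axes [[0.72, 0.694, -0.004], [0.694, -0.72, -0.001], [-0.004, -0.002, -1.0]]
(0.5836, 0.0917, 0.238) -> [0.0191 0.0359 0.0954]
```

View pics/z1.png

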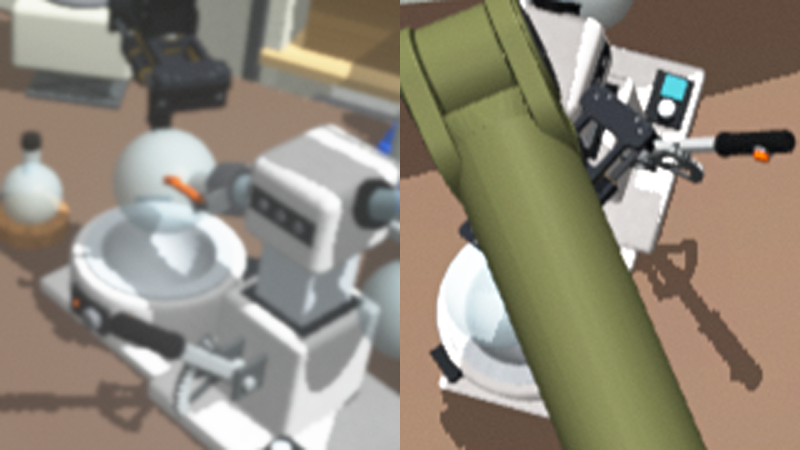

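The finger is visible above the flask in the scene view (tip near zoom (160,122)), and the lever tip is at (168,180). I'll check the projected TCP against what I see.

```bash
python3 - <<'E'
from h import *
p=proj("scene",(.5454,.1043,.3335)); print(p,(p-[270,70])*2.5)
p=proj("scene",(.5574,.1086,.3036)); print(p,(p-[270,70])*2.5)
p=proj("scene",(.5916,.1373,.2606)); print(p,(p-[270,70])*2.5)
E
```

```text
[331.85299517 131.53185907] [154.63248793 153.82964768]
[335.70478959 141.23603076] [164.26197398 178.0900769 ]
[350.02935923 152.54973621] [200.07339808 206.37434051]
```

```bash
python3 - <<'E'
from h import *
from bench import ctrl
im=ctrl.get_image("scene")["image"]; a=im[75:165,300:375]; b=D["scene"]["image"][250:320,0:75]
c=np.zeros((600,800,3),np.uint8); c[:480,:400]=cv2.resize(a,(400,480),interpolation=cv2.INTER_CUBIC); c[:373,400:]=cv2.resize(b,(400,373),interpolation=cv2.INTER_CUBIC)
cv2.imwrite("pics/z2.png",c[:,:,::-1])
E
```

```text
(no output)
```

View pics/z2.png

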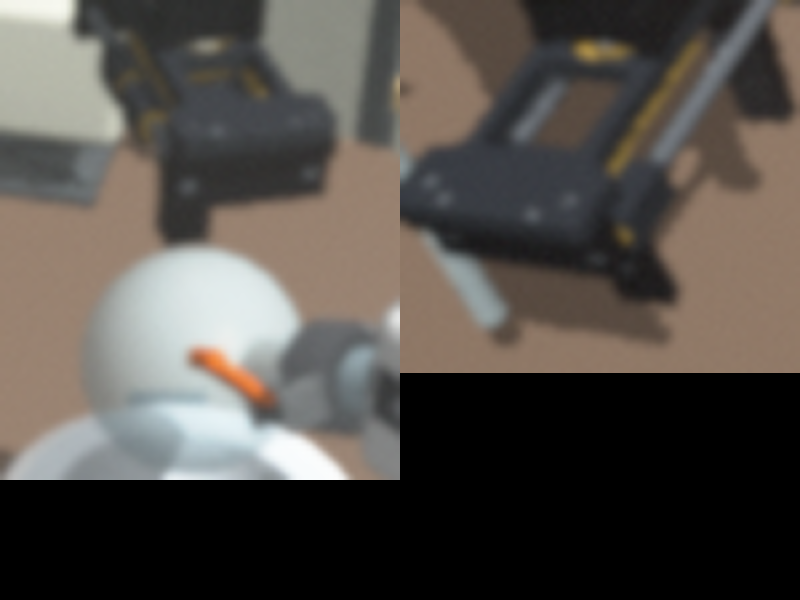

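```bash
python3 - <<'E'
from h import *
M=D["scene"]["world_to_cam"]; print("cam",-M[:3,:3].T@M[:3,3])
M=D["top"]["world_to_cam"]; print("camtop",-M[:3,:3].T@M[:3,3])
t=np.array([.2431,-.6022,.1851]); y=np.array([.375,-.927,0])
for k in(-.05,0,.05): print(k,proj("scene",t+k*y).round(1),proj("top",t+k*y).round(1))
print("flask",tri((335.6,139.7),(178,228)))
for p in((.5454,.1043,.3335),(.5454,.1043,.37),(.5454,.1043,.40)): print(proj("scene",p),M[:3]@np.r_[p,1])
E
```

```text
cam [ 1.01310424 -0.9082956   1.07192147]
camtop [ 0.26385932 -0.07112853  1.40067561]
-0.05 [ 73.8 280.5] [452.6 295.1]
0 [ 63.2 297.7] [467.3 286.7]
0.05 [ 51.8 316.1] [482.  278.4]
flask (array([0.50248363, 0.20877134, 0.22711624]), array([-2.86756945,  0.75345519]), array([-2.74866691, -3.27215309]))
[331.85299517 131.53185907] [-0.20118013 -0.03027399  1.09886948]
[332.79898939 119.96485368] [-0.20127892 -0.03797788  1.06319189]
[333.60444656 110.11624443] [-0.20136012 -0.04430985  1.03386785]
```

```bash
python3 -m handwheel '[{"x":0.002,"y":0.004,"z":0.009,"wx":0,"wy":0,"wz":0},{"x":0.003,"y":0.008,"z":0.018,"wx":0,"wy":0,"wz":0},{"x":0.005,"y":0.012,"z":0.027,"wx":0,"wy":0,"wz":0},{"x":0.005,"y":0.012,"z":0.027,"wx":0,"wy":0,"wz":0}]'
python3 -m handwheel '[{"x":0.001,"y":0.002,"z":0.005,"wx":0,"wy":0,"wz":0},{"x":0.002,"y":0.004,"z":0.01,"wx":0,"wy":0,"wz":0},{"x":0.003,"y":0.006,"z":0.015,"wx":0,"wy":0,"wz":0},{"x":0.003,"y":0.006,"z":0.015,"wx":0,"wy":0,"wz":0}]'
python3 - <<'E'
from h import *
from bench import ctrl
im=ctrl.get_image("scene")["image"]
c=cv2.resize(im[75:165,290:390],(800,720),interpolation=cv2.INTER_CUBIC)[:600]
cv2.imwrite("pics/z3.png",c[:,:,::-1])
E
```

```text
time: 3.08
position: [0.5585, 0.0985, 0.3064]
tool_rot: [-2.913, -1.174, 0.005]
ft_force: [-0.1, -0.5, -0.2]
grip_width: 0.007
grip_force: 0.0
time: 3.42
position: [0.5648, 0.0972, 0.2927]
tool_rot: [-2.913, -1.176, 0.002]
ft_force: [-0.7, -0.5, -0.5]
grip_width: 0.008
grip_force: 0.0
```

View pics/z3.png

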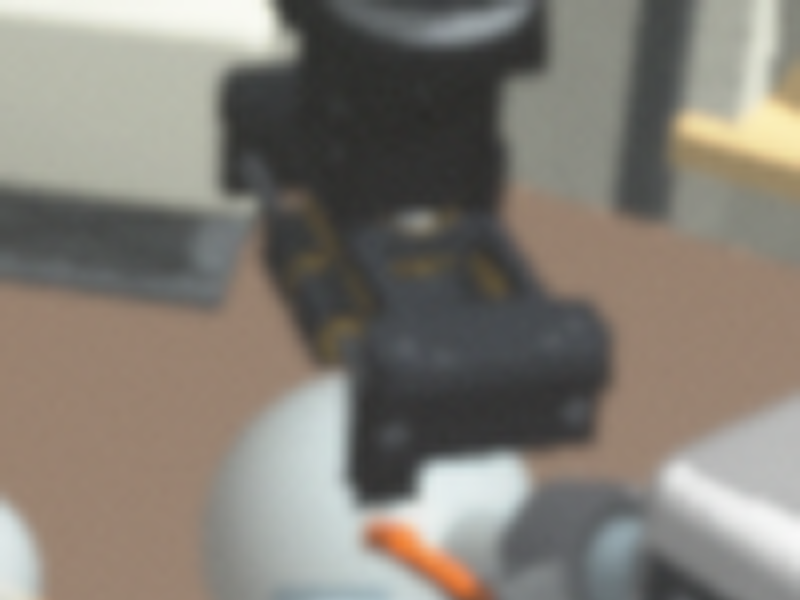

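The finger is now in front of the flask, its tip at about px (338,137), with the lever tip just below at about (337,141). There's no contact force yet, so I'll go on down in small steps.

```bash
for i in 1 2; do python3 -m handwheel '[{"x":0.001,"y":0.002,"z":0.005,"wx":0,"wy":0,"wz":0},{"x":0.002,"y":0.004,"z":0.01,"wx":0,"wy":0,"wz":0},{"x":0.002,"y":0.004,"z":0.01,"wx":0,"wy":0,"wz":0}]'; done
python3 - <<'E'
from h import *
from bench import ctrl
print(proj("scene",(.5648,.0972,.2927)),ctrl.get_state()["position"],proj("scene",ctrl.get_state()["position"]))
im=ctrl.get_image("scene")["image"]; cv2.imwrite("raw.png",im[:,:,::-1])
h=cv2.cvtColor(im,cv2.COLOR_RGB2HSV); m=cv2.inRange(h,(4,150,130),(16,255,255))[120:190,325:370]; ys,xs=np.where(m); print(len(xs),xs.min()+325,ys[xs.argmin()]+120,xs.max()+325,ys[xs.argmax()]+120)
E
```

```text
time: 3.72
position: [0.569, 0.0957, 0.2828]
tool_rot: [-2.913, -1.176, 0.002]
ft_force: [-0.2, -0.8, -1.3]
grip_width: 0.003
grip_force: 0.0
time: 3.97
position: [0.5732, 0.0941, 0.2727]
tool_rot: [-2.913, -1.176, 0.002]
ft_force: [0.6, -0.4, -0.2]
grip_width: 0.004
grip_force: 0.0
[335.92081536 147.38351437] [0.57317293 0.09412806 0.27268892] [337.57777249 154.81318227]
16 344 145 349 149
```

```bash
python3 - <<'E'
import cv2,numpy as np
from bench import ctrl
s=cv2.imread("raw.png")[80:190,290:390]; t=ctrl.get_image("top")["image"][110:220,160:260,::-1]
cv2.imwrite("pics/z4.png",np.hstack([cv2.resize(i,(400,440),interpolation=cv2.INTER_CUBIC) for i in(s,t)]))
E
```

```text
(no output)
```

View pics/z4.png

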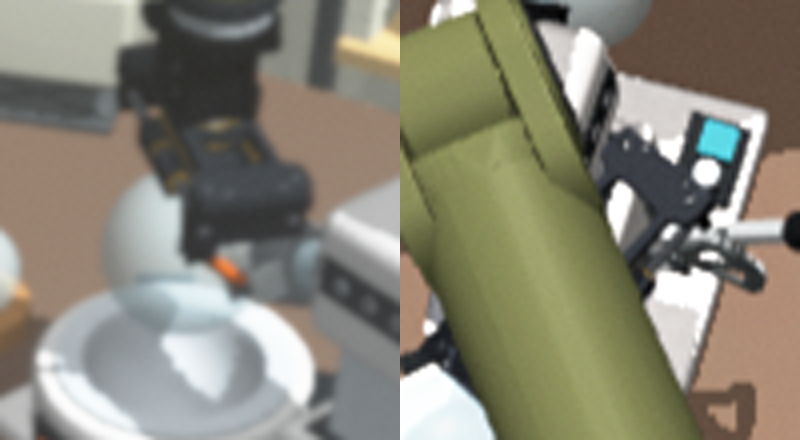

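```bash
for i in 1 2; do python3 -m handwheel '[{"x":0.001,"y":0.002,"z":0.005,"wx":0,"wy":0,"wz":0},{"x":0.002,"y":0.004,"z":0.01,"wx":0,"wy":0,"wz":0},{"x":0.002,"y":0.004,"z":0.01,"wx":0,"wy":0,"wz":0}]'; done
cat > o.py <<'E'
from h import *
from bench import ctrl
p=ctrl.get_state()["position"]; print(p.round(4),proj("scene",p))
im=ctrl.get_image("scene")["image"]; cv2.imwrite("raw.png",im[:,:,::-1])
h=cv2.cvtColor(im,cv2.COLOR_RGB2HSV); m=cv2.inRange(h,(4,150,110),(16,255,255))[120:200,325:370]; ys,xs=np.where(m); print(len(xs),"left",xs.min()+325,ys[xs.argmin()]+120,"right",xs.max()+325,ys[xs.argmax()]+120)
g=cv2.cvtColor(im,cv2.COLOR_RGB2GRAY)
d=(g[120:185,325:365]<60); print("dark lowest rows",[(325+c,120+np.where(d[:,c])[0].max()) for c in range(0,40,3) if d[:,c].any()])
E
python3 o.py
```

```text
time: 4.32
position: [0.5774, 0.0926, 0.2627]
tool_rot: [-2.913, -1.176, 0.002]
ft_force: [-0.4, -0.3, 0.2]
grip_width: 0.007
grip_force: 0.0
time: 4.57
position: [0.5816, 0.0911, 0.2526]
tool_rot: [-2.913, -1.176, 0.003]
ft_force: [-0.1, -0.3, -0.1]
grip_width: 0.003
grip_force: 0.0
[0.5816 0.0911 0.2526] [339.22973817 162.15974055]Traceback (most recent call last):
  File "o.py", line 5, in <module>
    h=cv2.cvtColor(im,cv2.COLOR_RGB2HSV); m=cv2.inRange(h,(4,150,110),(16,255,255))[120:200,325:370]; ys,xs=np.where(m); print(len(xs),"left",xs.min()+325,ys[xs.argmin()]+120,"right",xs.max()+325,ys[xs.argmax()]+120)
                                                                                                                                              ~~~~~~^^
    return umr_minimum(a, axis, None, out, keepdims, initial, where)
ValueError: zero-size array to reduction operation minimum which has no identity
```

```bash
python3 - <<'E'
import cv2
s=cv2.imread("raw.png")[110:180,300:390]
cv2.imwrite("pics/z5.png",cv2.resize(s,(720,560),interpolation=cv2.INTER_CUBIC))
E
```

```text
(no output)
```

View pics/z5.png

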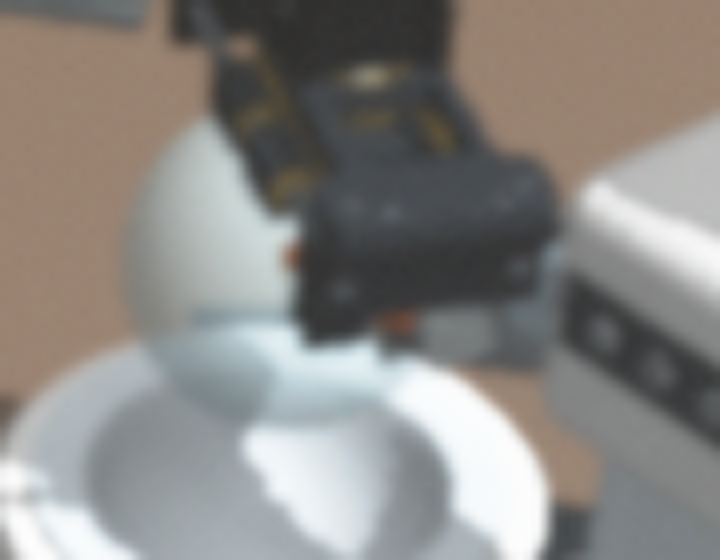

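```bash
python3 - <<'E'
from h import *
t=np.array([.5816,.0911,.2526]); x=np.array([.72,.694,0]);y=np.array([.694,-.72,0])
for z in(0,.02,.04,.07):
  for a in(-.0375,.0375):
    print(z,a,[(proj("scene",t+a*x+b*y+[0,0,z])-[300,110])*8//1 for b in(-.095,-.02,0,.02,.095)])
E
```

```text
0 -0.0375 [array([137., 275.]), array([194., 397.]), array([210., 431.]), array([226., 466.]), array([290., 603.])]
0 0.0375 [array([335., 250.]), array([398., 369.]), array([416., 403.]), array([435., 437.]), array([506., 572.])]
0.02 -0.0375 [array([140., 229.]), array([197., 350.]), array([213., 384.]), array([230., 419.]), array([294., 556.])]
0.02 0.0375 [array([339., 204.]), array([404., 323.]), array([422., 356.]), array([440., 391.]), array([513., 525.])]
0.04 -0.0375 [array([143., 182.]), array([201., 303.]), array([217., 337.]), array([233., 371.]), array([299., 508.])]
0.04 0.0375 [array([344., 157.]), array([409., 276.]), array([428., 309.]), array([446., 343.]), array([520., 477.])]
0.07 -0.0375 [array([147., 111.]), array([206., 230.]), array([222., 264.]), array([239., 298.]), array([306., 434.])]
0.07 0.0375 [array([351.,  86.]), array([418., 203.]), array([437., 236.]), array([456., 270.]), array([531., 403.])]
```

The lever is still standing open: its tip shows just left of the finger at px (336,142). The finger passed in front of it, so I'll back up, shift 12 mm towards the hinge and press again.

```bash
python3 -m handwheel '[{"x":-0.004,"y":-0.009,"z":-0.021,"wx":0,"wy":0,"wz":0},{"x":-0.008,"y":-0.018,"z":-0.042,"wx":0,"wy":0,"wz":0},{"x":-0.012,"y":-0.028,"z":-0.066,"wx":0,"wy":0,"wz":0},{"x":0,"y":-0.033,"z":-0.066,"wx":0,"wy":0,"wz":0},{"x":0,"y":-0.033,"z":-0.066,"wx":0,"wy":0,"wz":0}]'
for i in 1 2 3; do python3 -m handwheel '[{"x":0.001,"y":0.002,"z":0.005,"wx":0,"wy":0,"wz":0},{"x":0.002,"y":0.004,"z":0.01,"wx":0,"wy":0,"wz":0},{"x":0.002,"y":0.004,"z":0.01,"wx":0,"wy":0,"wz":0}]' | egrep "pos|ft"; done; sed -i 's/print(len(xs),/len(xs) and print(len(xs),/' o.py; python3 o.py
```

```text
time: 5.03
position: [0.5593, 0.1183, 0.322]
tool_rot: [-2.911, -1.181, -0.007]
ft_force: [-1.3, 1.3, 0.2]
grip_width: 0.002
grip_force: 0.0
position: [0.5626, 0.1122, 0.3073]
ft_force: [-0.0, 0.8, -0.1]
position: [0.5671, 0.1115, 0.2982]
ft_force: [-1.2, 0.5, -1.1]
position: [0.5714, 0.1104, 0.2887]
ft_force: [-0.3, -0.7, -1.0]
[0.5714 0.1104 0.2887] [340.10566381 146.93508424]
29 left 338 142 right 349 149
dark lowest rows [(340, np.int64(135)), (343, np.int64(135)), (346, np.int64(130)), (349, np.int64(129)), (352, np.int64(129)), (355, np.int64(129)), (358, np.int64(129)), (361, np.int64(129)), (364, np.int64(128))]
```

```bash
for i in 1 2 3; do python3 -m handwheel '[{"x":0.001,"y":0.002,"z":0.005,"wx":0,"wy":0,"wz":0},{"x":0.002,"y":0.004,"z":0.01,"wx":0,"wy":0,"wz":0},{"x":0.002,"y":0.004,"z":0.01,"wx":0,"wy":0,"wz":0}]' | egrep "pos|ft"; done;  python3 o.py
```

```text
position: [0.5756, 0.1089, 0.2787]
ft_force: [0.4, -0.3, 0.5]
position: [0.5798, 0.1074, 0.2686]
ft_force: [0.6, -0.2, -0.5]
position: [0.584, 0.1059, 0.2586]
ft_force: [-0.1, 0.4, 0.0]
[0.584  0.1059 0.2586] [342.56661813 157.96185109]
dark lowest rows [(343, np.int64(147)), (346, np.int64(147)), (349, np.int64(143)), (352, np.int64(142)), (355, np.int64(142)), (358, np.int64(142)), (361, np.int64(141)), (364, np.int64(141))]
```

```bash
python3 - <<'E'
import cv2,numpy as np
im=cv2.imread("raw.png"); h=cv2.cvtColor(im,cv2.COLOR_BGR2HSV); m=cv2.inRange(h,(2,120,60),(18,255,255))[125:175,325:370]
for r,c in zip(*np.where(m)): print((c+325,r+125),end=" ")
s=im[110:180,300:390]
cv2.imwrite("pics/z6.png",cv2.resize(s,(720,560),interpolation=cv2.INTER_CUBIC))
E
```

```text
(np.int64(337), np.int64(142)) (np.int64(338), np.int64(142)) (np.int64(339), np.int64(142)) (np.int64(348), np.int64(149)) (np.int64(349), np.int64(149)) (np.int64(350), np.int64(149)) (np.int64(349), np.int64(150))
```

View pics/z6.png

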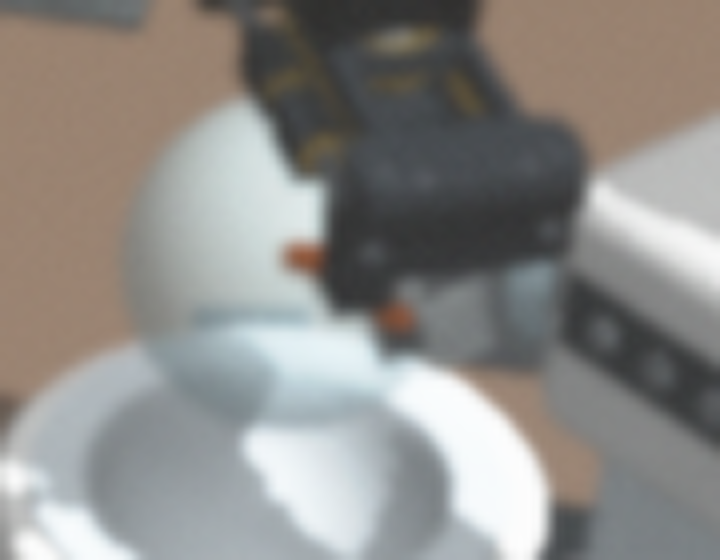

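The lever tip at px (338,142) and its base at (349,149) haven't moved, and the finger crosses in front of it on the head side. In this view the fingertip lies about 33 mm above the nominal TCP, so along the tilted hinge I passed beside the lever. I'll lift, shift about 30 mm sideways to line up, and press again.

```bash
python3 -m handwheel '[{"x":0,"y":0,"z":-0.02,"wx":0,"wy":0,"wz":0},{"x":0,"y":0,"z":-0.045,"wx":0,"wy":0,"wz":0},{"x":-0.017,"y":-0.031,"z":-0.045,"wx":0,"wy":0,"wz":0},{"x":-0.017,"y":-0.031,"z":-0.04,"wx":0,"wy":0,"wz":0},{"x":-0.017,"y":-0.031,"z":-0.036,"wx":0,"wy":0,"wz":0},{"x":-0.017,"y":-0.031,"z":-0.036,"wx":0,"wy":0,"wz":0}]'
python3 o.py
for i in 1 2 3; do python3 -m handwheel '[{"x":0.001,"y":0.002,"z":0.005,"wx":0,"wy":0,"wz":0},{"x":0.002,"y":0.004,"z":0.01,"wx":0,"wy":0,"wz":0},{"x":0.002,"y":0.004,"z":0.01,"wx":0,"wy":0,"wz":0}]' | egrep "pos|ft"; done;  python3 o.py
```

```text
time: 7.13
position: [0.55, 0.1165, 0.2953]
tool_rot: [2.912, 1.176, -0.002]
ft_force: [0.2, -0.0, 0.2]
grip_width: 0.005
grip_force: 0.0
[0.55   0.1165 0.2953] [334.41003891 141.52936562]
29 left 337 142 right 349 149
dark lowest rows [(334, np.int64(129)), (337, np.int64(129)), (340, np.int64(125)), (343, np.int64(123)), (346, np.int64(123)), (349, np.int64(123)), (352, np.int64(123)), (355, np.int64(122)), (358, np.int64(122))]
position: [0.5548, 0.1145, 0.2842]
ft_force: [-0.2, 0.4, 0.2]
position: [0.5587, 0.1134, 0.2745]
ft_force: [-0.5, 0.2, 0.7]
position: [0.5629, 0.1098, 0.2663]
ft_force: [-2.3, -3.2, 5.1]
[0.5629 0.1098 0.2663] [336.674491   152.66447318]
27 left 338 144 right 349 149
dark lowest rows [(337, np.int64(142)), (340, np.int64(141)), (343, np.int64(137)), (346, np.int64(136)), (349, np.int64(136)), (352, np.int64(135)), (355, np.int64(136)), (358, np.int64(135)), (361, np.int64(130)), (364, np.int64(129))]
```

Contact: 5 N up and the lever tip is moving. So the fingertips really are about 33 mm short of the nominal TCP. I'll keep pressing.

```bash
for i in 1 2 3 4; do python3 -m handwheel '[{"x":0.001,"y":0.002,"z":0.005,"wx":0,"wy":0,"wz":0},{"x":0.002,"y":0.004,"z":0.01,"wx":0,"wy":0,"wz":0},{"x":0.002,"y":0.004,"z":0.01,"wx":0,"wy":0,"wz":0}]' | egrep "pos|ft"; done;  python3 o.py
```

```text
position: [0.5681, 0.1059, 0.2575]
ft_force: [-3.4, -6.8, 10.4]
position: [0.5727, 0.1053, 0.2471]
ft_force: [-1.3, -5.3, 8.9]
position: [0.5784, 0.105, 0.2372]
ft_force: [2.2, -4.2, 6.9]
position: [0.5816, 0.1041, 0.2264]
ft_force: [1.0, -1.5, 2.7]
[0.5816 0.1041 0.2264] [340.58335068 167.1968993 ]
1 left 338 161 right 338 161
dark lowest rows [(334, np.int64(120)), (337, np.int64(126)), (340, np.int64(155)), (343, np.int64(156)), (346, np.int64(150)), (349, np.int64(152)), (352, np.int64(152)), (355, np.int64(152)), (358, np.int64(151)), (361, np.int64(151)), (364, np.int64(151))]
```

```bash
for i in 1 2; do python3 -m handwheel '[{"x":0.001,"y":0.002,"z":0.005,"wx":0,"wy":0,"wz":0},{"x":0.002,"y":0.004,"z":0.01,"wx":0,"wy":0,"wz":0},{"x":0.002,"y":0.004,"z":0.01,"wx":0,"wy":0,"wz":0}]' | egrep "pos|ft"; done;  python3 o.py
python3 -m handwheel '[{"x":-0.004,"y":-0.008,"z":-0.02,"wx":0,"wy":0,"wz":0},{"x":-0.008,"y":-0.016,"z":-0.04,"wx":0,"wy":0,"wz":0},{"x":-0.012,"y":-0.026,"z":-0.06,"wx":0,"wy":0,"wz":0},{"x":-0.02,"y":-0.02,"z":-0.09,"wx":0,"wy":0,"wz":0},{"x":-0.02,"y":-0.02,"z":-0.13,"wx":0,"wy":0,"wz":0},{"x":-0.02,"y":-0.02,"z":-0.16,"wx":0,"wy":0,"wz":0},{"x":-0.02,"y":-0.02,"z":-0.16,"wx":0,"wy":0,"wz":0}]'; python3 - <<'E'
import cv2,numpy as np
from h import *
from bench import ctrl
for n,b in(("scene",(320,130,370,190)),("top",(180,170,225,220))):
    im=ctrl.get_image(n)["image"]; m=cv2.inRange(cv2.cvtColor(im,cv2.COLOR_RGB2HSV),(2,130,80),(18,255,255))[b[1]:b[3],b[0]:b[2]]; ys,xs=np.where(m)
    if len(xs): print(n,len(xs),xs.min()+b[0],xs.max()+b[0],ys.min()+b[1],ys.max()+b[1],xs.mean()+b[0],ys.mean()+b[1])
y=np.radians(66.8);Rz=R.from_euler("z",y)
for a in(.873,-.197,-.697): 
    d=Rz.apply([-np.cos(a),.423*np.sin(a),.906*np.sin(a)]); print(a,proj("scene",np.array([.5916,.1373,.2606])+.062*d),proj("scene",np.array([.5916,.1373,.2606])+.035*d))
E
```

```text
position: [0.5832, 0.1054, 0.214]
ft_force: [-0.7, -0.2, 0.0]
position: [0.5871, 0.1052, 0.2076]
ft_force: [-7.0, -1.0, 11.6]
[0.5871 0.1052 0.2076] [341.9326284  172.81666568]
21 left 342 167 right 346 164
dark lowest rows [(328, np.int64(121)), (331, np.int64(135)), (334, np.int64(133)), (337, np.int64(130)), (340, np.int64(133)), (343, np.int64(163)), (346, np.int64(162)), (349, np.int64(159)), (352, np.int64(159)), (355, np.int64(158)), (358, np.int64(158)), (361, np.int64(158)), (364, np.int64(158))]
time: 10.17
position: [0.5622, 0.1053, 0.3723]
tool_rot: [2.911, 1.176, 0.015]
ft_force: [-0.9, -0.0, -0.1]
grip_width: 0.005
grip_force: 0.0
scene 52 342 350 154 169 345.8269230769231 162.6346153846154
top 7 212 214 188 191 212.85714285714286 189.14285714285714
0.873 [335.71770371 141.22698399] [342.03994444 146.22886272]
-0.197 [334.27075275 164.1528517 ] [341.1940058  159.05523696]
-0.697 [339.92880057 171.68011618] [344.33724331 163.33055972]
```

The clamp now sits at its closed position (centroid (346,163), predicted (344,163)) and stays there with no contact. Next is the lift lever.

```bash
python3 -c "
from h import *
from bench import ctrl
print(ctrl.grip_point_offset)
y=np.radians(66.8)
rot=R.from_matrix(np.array([[np.cos(y),np.sin(y),0],[np.sin(y),-np.cos(y),0],[0,0,-1.]]))
to((.6316,-.0936,.38),rot=rot)"
```

```text
0.0187
t 10.2667 pos [0.5605 0.1048 0.3667] F [-0.2 -0.2  0.3] tool axes [[0.719, 0.695, 0.002], [0.695, -0.719, 0.001], [0.002, 0.001, -1.0]]
(0.6316, -0.0936, 0.38) -> [-0.0868  0.192  -0.0132]
turn [  0.1  -0.1 -22.8]
```

```bash
python3 -m handwheel '[{"x":-0.087,"y":0.192,"z":-0.03,"wx":0,"wy":0,"wz":-22.8},{"x":-0.087,"y":0.192,"z":-0.03,"wx":0,"wy":0,"wz":-22.8},{"x":-0.087,"y":0.192,"z":-0.03,"wx":0,"wy":0,"wz":-22.8},{"x":-0.087,"y":0.192,"z":-0.03,"wx":0,"wy":0,"wz":-22.8},{"x":-0.087,"y":0.192,"z":-0.03,"wx":0,"wy":0,"wz":-22.8},{"x":-0.087,"y":0.192,"z":-0.03,"wx":0,"wy":0,"wz":-22.8},{"x":-0.087,"y":0.192,"z":-0.013,"wx":0,"wy":0,"wz":-22.8},{"x":-0.087,"y":0.192,"z":-0.013,"wx":0,"wy":0,"wz":-22.8},{"x":-0.087,"y":0.192,"z":-0.013,"wx":0,"wy":0,"wz":-22.8}]' 0.07 20
python3 -c "
from h import *
to((.6316,-.0936,.38),(.6316,-.0936,.217))
from bench import ctrl
im=ctrl.get_image('top')['image'];m=cv2.inRange(cv2.cvtColor(im,cv2.COLOR_RGB2HSV),(2,130,80),(18,255,255))[160:185,255:295]; print(np.argwhere(m).mean(0)+[160,255],m.sum()//255)
s=ctrl.get_image('scene')['image'];g=cv2.cvtColor(s,cv2.COLOR_RGB2GRAY);cv2.imwrite('raw.png',s[:,:,::-1])
for z in (.38,.413): 
  for k in (-.042,0,.042): print(z,k,proj('scene',np.array([.6316,-.0936,z])+k*np.array([.919,-.394,0])).round(1))
for r in range(140,205,3): print(r,''.join('#' if v<60 else '.' for v in g[r,295:365]))
"
```

```text
time: 11.02
position: [0.6299, -0.0941, 0.3766]
tool_rot: [-2.62, -1.728, 0.005]
ft_force: [0.1, -0.4, 0.3]
grip_width: 0.602
grip_force: 0.0
t 11.0167 pos [ 0.6299 -0.0941  0.3766] F [ 0.1 -0.4  0.3] tool axes [[0.393, 0.919, -0.005], [0.919, -0.393, 0.001], [-0.001, -0.004, -1.0]]
(0.6316, -0.0936, 0.38) -> [ 0.0012  0.0013 -0.0034]
(0.6316, -0.0936, 0.217) -> [0.0014 0.0021 0.1596]
[nan nan] 0
0.38 -0.042 [315.8 157.5]
0.38 0 [327.  166.4]
0.38 0.042 [338.6 175.6]
0.413 -0.042 [316.5 146. ]
0.413 0 [327.9 154.8]
0.413 0.042 [339.8 164.1]
140 .....................##.............####.......#####.....#############
143 .....................######....................####################...
146 .....................#####...............########.....######..........
149 .........................................##########.###...............
152 .........................................######.......................
155 ........................................######........................
158 ........................................#####.........................
161 ........................
[... 468 characters left out ...]
............................
182 ......................................................................
185 ......................................................................
188 ......................................................................
191 ........##............................................................
194 ......................................................................
197 ......................................................................
200 ......................................................................
203 ......................................................................<string>:5: RuntimeWarning: Mean of empty slice.
  ret = um.true_divide(
```

The fingertips sit where expected sideways, and about 40 mm short of the nominal TCP in height. I'll lower over the grip.

```bash
python3 -m handwheel '[{"x":0.001,"y":0.001,"z":0.03,"wx":0,"wy":0,"wz":0},{"x":0.001,"y":0.001,"z":0.06,"wx":0,"wy":0,"wz":0},{"x":0.001,"y":0.001,"z":0.08,"wx":0,"wy":0,"wz":0},{"x":0.001,"y":0.001,"z":0.1,"wx":0,"wy":0,"wz":0},{"x":0.001,"y":0.001,"z":0.12,"wx":0,"wy":0,"wz":0},{"x":0.001,"y":0.001,"z":0.13,"wx":0,"wy":0,"wz":0},{"x":0.001,"y":0.001,"z":0.14,"wx":0,"wy":0,"wz":0},{"x":0.001,"y":0.001,"z":0.14,"wx":0,"wy":0,"wz":0}]'
python3 -m handwheel '[{"x":0,"y":0,"z":0.01,"wx":0,"wy":0,"wz":0},{"x":0,"y":0,"z":0.02,"wx":0,"wy":0,"wz":0},{"x":0,"y":0,"z":0.023,"wx":0,"wy":0,"wz":0},{"x":0,"y":0,"z":0.023,"wx":0,"wy":0,"wz":0},{"x":0,"y":0,"z":0.023,"wx":0,"wy":0,"wz":0}]'
python3 -c "
from h import *
from bench import ctrl
to((.6316,-.0936,.214))
c=[]
for n,x,y in(('scene',290,120),('top',220,110)): c.append(cv2.resize(ctrl.get_image(n)['image'][y:y+120,x:x+80],(400,600),interpolation=cv2.INTER_CUBIC))
cv2.imwrite('pics/z7.png',np.hstack(c)[:,:,::-1])"
```

```text
time: 11.78
position: [0.6314, -0.0936, 0.2377]
tool_rot: [-2.621, -1.73, 0.003]
ft_force: [1.0, -0.6, 0.2]
grip_width: 0.803
grip_force: 0.0
time: 12.2
position: [0.6321, -0.094, 0.2161]
tool_rot: [-2.623, -1.729, 0.0]
ft_force: [-0.5, -0.4, -0.6]
grip_width: 0.802
grip_force: 0.0
t 12.2 pos [ 0.6321 -0.094   0.2161] F [-0.5 -0.4 -0.6] tool axes [[0.394, 0.919, -0.0], [0.919, -0.394, -0.0], [-0.0, -0.0, -1.0]]
(0.6316, -0.0936, 0.214) -> [ 0.0002 -0.0006  0.0021]
```

View pics/z7.png

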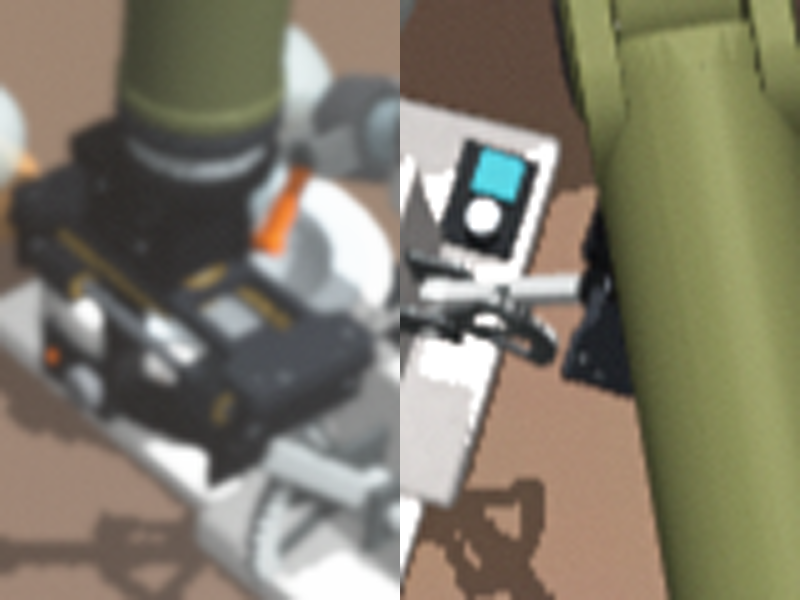

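The clamp lever is closed (orange, pointing down-forward near (343,163)), and the gripper straddles the grip. A gentle 3 N squeeze will tell whether the pads meet the button: 35 mm wide with it, 27 mm without.

```bash
python3 -m handwheel '[{"x":0,"y":0,"z":0,"wx":0,"wy":0,"wz":0},{"x":0,"y":0,"z":0,"wx":0,"wy":0,"wz":0},{"x":0,"y":0,"z":0,"wx":0,"wy":0,"wz":0},{"x":0,"y":0,"z":0,"wx":0,"wy":0,"wz":0},{"x":0,"y":0,"z":0,"wx":0,"wy":0,"wz":0},{"x":0,"y":0,"z":0,"wx":0,"wy":0,"wz":0},{"x":0,"y":0,"z":0,"wx":0,"wy":0,"wz":0},{"x":0,"y":0,"z":0,"wx":0,"wy":0,"wz":0}]' 0 3
python3 -m handwheel '[{"x":0,"y":0,"z":0,"wx":0,"wy":0,"wz":0},{"x":0,"y":0,"z":0,"wx":0,"wy":0,"wz":0},{"x":0,"y":0,"z":0,"wx":0,"wy":0,"wz":0}]'
```

```text
time: 12.97
position: [0.63, -0.0932, 0.2159]
tool_rot: [-2.62, -1.729, 0.006]
ft_force: [-5.9, 0.2, 2.2]
grip_width: 0.467
grip_force: 3.0
time: 13.22
position: [0.63, -0.0932, 0.2159]
tool_rot: [-2.62, -1.729, 0.006]
ft_force: [-5.6, 2.0, 2.7]
grip_width: 0.464
grip_force: 3.0
```

The button-side finger has met the button (40 mm wide, reaction towards -tool y, far finger not yet touching). Now the full squeeze.

```bash
for i in 1 2; do python3 -m handwheel '[{"x":0,"y":0,"z":0,"wx":0,"wy":0,"wz":0},{"x":0,"y":0,"z":0,"wx":0,"wy":0,"wz":0},{"x":0,"y":0,"z":0,"wx":0,"wy":0,"wz":0},{"x":0,"y":0,"z":0,"wx":0,"wy":0,"wz":0}]' 0 22; done
```

```text
time: 13.55
position: [0.6308, -0.0943, 0.215]
tool_rot: [-2.621, -1.728, 0.005]
ft_force: [-3.3, -1.0, -2.2]
grip_width: 0.309
grip_force: 22.1
time: 13.88
position: [0.631, -0.0939, 0.2155]
tool_rot: [-2.621, -1.729, 0.003]
ft_force: [-4.3, 0.5, -3.0]
grip_width: 0.307
grip_force: 22.1
```

Width is 27 mm, the button is in, and the arm now carries the lever's 3 N. I'll work out the arc rows.

```bash
python3 -c "
import numpy as np
f=lambda t:np.array([-.22*np.cos(np.radians(t)),-.22*np.sin(np.radians(t))])
for a,b in((44,26),(26,8),(8,-11)):
  print([tuple((f(t)-f(a)).round(4).tolist()) for t in np.linspace(a,b,10)[1:]])"
```

```text
[(-0.0052, 0.0056), (-0.0103, 0.0114), (-0.0151, 0.0174), (-0.0197, 0.0235), (-0.0241, 0.0298), (-0.0283, 0.0362), (-0.0323, 0.0428), (-0.036, 0.0495), (-0.0395, 0.0564)]
[(-0.0032, 0.007), (-0.0062, 0.014), (-0.009, 0.0212), (-0.0115, 0.0285), (-0.0137, 0.0358), (-0.0157, 0.0432), (-0.0175, 0.0507), (-0.0189, 0.0582), (-0.0201, 0.0658)]
[(-0.001, 0.008), (-0.0017, 0.0161), (-0.002, 0.0242), (-0.0021, 0.0323), (-0.0019, 0.0404), (-0.0014, 0.0485), (-0.0006, 0.0566), (0.0005, 0.0646), (0.0019, 0.0726)]
```

```bash
python3 -m handwheel '[{"x":-0.005,"y":0,"z":0.006,"wx":0,"wy":0,"wz":0},{"x":-0.01,"y":0,"z":0.0115,"wx":0,"wy":0,"wz":0},{"x":-0.015,"y":0,"z":0.0175,"wx":0,"wy":0,"wz":0},{"x":-0.0197,"y":0,"z":0.0235,"wx":0,"wy":0,"wz":0},{"x":-0.024,"y":0,"z":0.03,"wx":0,"wy":0,"wz":0},{"x":-0.0283,"y":0,"z":0.036,"wx":0,"wy":0,"wz":0},{"x":-0.0323,"y":0,"z":0.043,"wx":0,"wy":0,"wz":0},{"x":-0.036,"y":0,"z":0.0495,"wx":0,"wy":0,"wz":0},{"x":-0.0395,"y":0,"z":0.0565,"wx":0,"wy":0,"wz":0},{"x":-0.0395,"y":0,"z":0.0565,"wx":0,"wy":0,"wz":0}]'
```

```text
time: 14.72
position: [0.6169, -0.1309, 0.1576]
tool_rot: [-2.623, -1.728, -0.001]
ft_force: [2.7, 1.0, -3.7]
grip_width: 0.305
grip_force: 22.0
```

Forces are small and the lever is following.

```bash
python3 -m handwheel '[{"x":-0.003,"y":0,"z":0.007,"wx":0,"wy":0,"wz":0},{"x":-0.006,"y":0,"z":0.014,"wx":0,"wy":0,"wz":0},{"x":-0.009,"y":0,"z":0.021,"wx":0,"wy":0,"wz":0},{"x":-0.0115,"y":0,"z":0.0285,"wx":0,"wy":0,"wz":0},{"x":-0.0137,"y":0,"z":0.036,"wx":0,"wy":0,"wz":0},{"x":-0.0157,"y":0,"z":0.043,"wx":0,"wy":0,"wz":0},{"x":-0.0175,"y":0,"z":0.0505,"wx":0,"wy":0,"wz":0},{"x":-0.019,"y":0,"z":0.058,"wx":0,"wy":0,"wz":0},{"x":-0.02,"y":0,"z":0.066,"wx":0,"wy":0,"wz":0},{"x":-0.02,"y":0,"z":0.066,"wx":0,"wy":0,"wz":0}]'
python3 -c "
from h import *
to((.6087,-.147,.022))"
```

```text
time: 15.55
position: [0.6097, -0.1494, 0.092]
tool_rot: [2.622, 1.728, 0.003]
ft_force: [5.7, 0.1, -3.3]
grip_width: 0.309
grip_force: 22.0
t 15.55 pos [ 0.6097 -0.1494  0.092 ] F [ 5.7  0.1 -3.3] tool axes [[0.394, 0.919, 0.002], [0.919, -0.394, -0.0], [0.001, 0.002, -1.0]]
(0.6087, -0.147, 0.022) -> [ 0.0018 -0.0021  0.07  ]
```

```bash
python3 -m handwheel '[{"x":-0.001,"y":0,"z":0.008,"wx":0,"wy":0,"wz":0},{"x":-0.0017,"y":0.001,"z":0.016,"wx":0,"wy":0,"wz":0},{"x":-0.002,"y":0.001,"z":0.024,"wx":0,"wy":0,"wz":0},{"x":-0.002,"y":0.001,"z":0.032,"wx":0,"wy":0,"wz":0},{"x":-0.002,"y":0.001,"z":0.04,"wx":0,"wy":0,"wz":0},{"x":-0.0014,"y":0.001,"z":0.048,"wx":0,"wy":0,"wz":0},{"x":-0.0006,"y":0.001,"z":0.056,"wx":0,"wy":0,"wz":0},{"x":0,"y":0.001,"z":0.063,"wx":0,"wy":0,"wz":0},{"x":0.001,"y":0.001,"z":0.069,"wx":0,"wy":0,"wz":0},{"x":0.001,"y":0.001,"z":0.069,"wx":0,"wy":0,"wz":0}]'
python3 -m handwheel '[{"x":0.0005,"y":0,"z":0.003,"wx":0,"wy":0,"wz":0},{"x":0.0005,"y":0,"z":0.003,"wx":0,"wy":0,"wz":0},{"x":0.0005,"y":0,"z":0.003,"wx":0,"wy":0,"wz":0}]'
```

```text
time: 16.38
position: [0.6101, -0.1483, 0.0236]
tool_rot: [2.622, 1.729, -0.0]
ft_force: [4.9, -0.5, -3.5]
grip_width: 0.308
grip_force: 22.0
time: 16.63
position: [0.6101, -0.1483, 0.023]
tool_rot: [2.622, 1.728, -0.002]
ft_force: [-0.4, -0.6, 6.4]
grip_width: 0.308
grip_force: 22.0
```

The stop is reached: the drop is 192.5 mm against 193 expected, and the reaction is now upward. Next I'll release and retreat upwards.

```bash
python3 -m handwheel '[{"x":0,"y":0,"z":0.001,"wx":0,"wy":0,"wz":0},{"x":0,"y":0,"z":0.001,"wx":0,"wy":0,"wz":0}]' | grep ft
python3 -m handwheel '[{"x":0,"y":0,"z":0,"wx":0,"wy":0,"wz":0},{"x":0,"y":0,"z":0,"wx":0,"wy":0,"wz":0},{"x":0,"y":0,"z":0,"wx":0,"wy":0,"wz":0},{"x":0,"y":0,"z":0,"wx":0,"wy":0,"wz":0},{"x":0,"y":0,"z":0,"wx":0,"wy":0,"wz":0},{"x":0,"y":0,"z":0,"wx":0,"wy":0,"wz":0},{"x":0,"y":0,"z":0,"wx":0,"wy":0,"wz":0}]' 0.065
python3 -m handwheel '[{"x":0,"y":0,"z":-0.02,"wx":0,"wy":0,"wz":0},{"x":0,"y":0,"z":-0.04,"wx":0,"wy":0,"wz":0},{"x":0,"y":0,"z":-0.08,"wx":0,"wy":0,"wz":0},{"x":0,"y":0,"z":-0.12,"wx":0,"wy":0,"wz":0},{"x":0,"y":0,"z":-0.16,"wx":0,"wy":0,"wz":0},{"x":0,"y":0,"z":-0.2,"wx":0,"wy":0,"wz":0},{"x":0,"y":0,"z":-0.24,"wx":0,"wy":0,"wz":0},{"x":0,"y":0,"z":-0.28,"wx":0,"wy":0,"wz":0},{"x":-0.04,"y":0,"z":-0.32,"wx":0,"wy":0,"wz":0},{"x":-0.08,"y":0,"z":-0.34,"wx":0,"wy":0,"wz":0}]'
python3 -m handwheel '[{"x":-0.04,"y":0,"z":0,"wx":0,"wy":0,"wz":0},{"x":-0.08,"y":0,"z":0,"wx":0,"wy":0,"wz":0},{"x":-0.12,"y":0,"z":0,"wx":0,"wy":0,"wz":0},{"x":-0.16,"y":0,"z":0,"wx":0,"wy":0,"wz":0},{"x":-0.2,"y":0,"z":0,"wx":0,"wy":0,"wz":0},{"x":-0.2,"y":0,"z":0,"wx":0,"wy":0,"wz":0},{"x":-0.2,"y":0,"z":0,"wx":0,"wy":0,"wz":0}]'
python3 - <<'E'
from h import *
from bench import ctrl
a=np.radians(-10.55);y=np.radians(66.8);Rz=R.from_euler("z",y);P=np.array([.7302,.1365,0])
for nm,p in(("grip mid",(-.092-.201*np.cos(a),0,.115+.201*np.sin(a))),("button",(-.092-.22*np.cos(a),.018,.115+.22*np.sin(a)))):
    w=Rz.apply(p)+P; print(nm,proj("scene",w).round(1),proj("top",w).round(1))
c0=np.array([.5916,.1373,.1606]);d=Rz.apply([-np.cos(.697),-.423*np.sin(.697),-.906*np.sin(.697)]);print("clamp pred",proj("scene",c0+.035*d).round(1),proj("top",c0+.035*d).round(1))
for n in("scene","top"):
    im=ctrl.get_image(n)["image"]; old=D[n]["image"]; cv2.imwrite(f"raw_{n}.png",im[:,:,::-1])
    for i,(I,t) in enumerate(((old,"old"),(im,"new"))):
        m=cv2.inRange(cv2.cvtColor(I,cv2.COLOR_RGB2HSV),(2,140,90),(18,255,255)); k,l,s,ce=cv2.connectedComponentsWithStats(m)
        print(n,t,[(int(s[j,4]),*ce[j].round(1).tolist()) for j in range(1,k) if s[j,4]>4])
E
```

```text
ft_force: [-1.6, -1.0, 12.0]
time: 17.38
position: [0.61, -0.1479, 0.0203]
tool_rot: [-2.623, -1.729, 0.001]
ft_force: [-0.3, -0.2, -0.2]
grip_width: 0.715
grip_force: 0.0
time: 18.22
position: [0.5862, -0.2039, 0.3557]
tool_rot: [2.614, 1.738, 0.007]
ft_force: [0.5, -0.8, -0.5]
grip_width: 0.748
grip_force: 0.0
time: 18.8
position: [0.5035, -0.395, 0.3505]
tool_rot: [-2.628, -1.72, 0.002]
ft_force: [0.7, 0.5, 0.7]
grip_width: 0.749
grip_force: 0.0
grip mid [308.8 259.6] [288.1 187.9]
button [299.3 259.4] [292.  194.9]
clamp pred [341.4 190.3] [212.9 198.7]
scene old [(5, 436.2, 107.2), (36, 343.2, 144.9), (39, 287.7, 265.7), (394, 215.7, 314.4), (12, 222.5, 338.9)]
scene new [(24, 478.8, 12.1), (28, 490.9, 12.2), (5, 436.2, 107.2), (46, 342.4, 190.4), (10, 299.5, 257.5), (28, 286.2, 264.7), (392, 215.8, 314.4), (13, 222.7, 338.8)]
top old [(58, 550.2, 67.7), (5, 554.8, 67.8), (20, 529.6, 74.0), (1556, 526.0, 126.4), (51, 524.4, 80.5), (37, 536.2, 78.5), (6, 542.7, 76.0), (19, 553.8, 80.6), (23, 546.9, 85.0), (10, 533.8, 85.1), (8, 542.0, 86.6), (13, 539.0, 90.2), (12, 556.1, 87.8), 
[... 3724 characters left out ...]
 496.0, 175.2), (5, 378.6, 178.2), (7, 500.0, 179.6), (34, 354.8, 186.5), (7, 523.0, 182.6), (20, 551.4, 181.4), (5, 497.8, 184.4), (10, 536.4, 183.8), (42, 515.4, 187.8), (8, 382.4, 187.9), (5, 366.2, 191.8), (8, 506.5, 191.4), (13, 544.9, 194.1), (18, 291.6, 193.8), (7, 358.3, 194.4), (14, 501.9, 194.1), (8, 522.2, 194.9), (12, 527.1, 197.0), (70, 210.8, 198.5), (47, 543.5, 202.4), (10, 552.1, 199.3), (5, 508.4, 201.2), (22, 512.5, 203.9), (6, 523.8, 200.5), (229, 374.7, 212.4), (27, 522.3, 206.8), (5, 528.2, 203.8), (13, 533.1, 208.0), (5, 508.2, 207.2), (20, 509.2, 210.9), (5, 505.6, 215.4), (6, 520.8, 215.0), (7, 349.1, 218.4), (5, 216.4, 249.8), (29, 338.8, 261.1), (151, 177.7, 313.7)]
```

```bash
python3 -c "
from bench import ctrl
print(ctrl.close_job())"
```

```text
the job is handed in; nothing more can be done
None
```

The job is handed in: the clamp is snapped closed, the lift lever was eased to its bottom stop with the button held in, then let go and it stayed down, and the bystanders I could check hadn't moved in the images; the clamp took three tries because the fingertips sit about 35 mm short of the reported TCP.

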